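Check over the barbecue's spice carousel

TASK

Check over the spice carousel before the guests come: rock the grinder head of every jar side to side where it stands, push each jar whose head has play through the sprung flap of the waste bin, and leave the jars with firm heads standing in their cups throughout. Also turn the carousel by hand at least one full turn, either way, to see that it runs freely all round. The flap must be shut at the end, and the other things on the ledge stay where they are.

Things in the scene. Friction and masses are not known exactly. Their poses are not given: they have to be found in the camera images.
- jar1_glass (a point): centre of the glass body of one of eight alike grinder jars: upright hexagonal prism, 46 mm across flats, 56 mm high; whole jar 0.3 kg, 98 mm high; z up along the jar, x square to a flat. May be absent. In its cup this point is 52 mm over the work surface
- jar1_top (a point): centre of this jar's grinder head, a round black cap 40 mm across on top of the glass (this point: 48 mm above the glass's centre, 22 mm below the top of the head); z: the head's own axis. A firm head is rigid on the glass; a loose one looks the same and springs upright, but rocks 0.26 rad or more any way on a pivot 20 mm below this point, with less than 1 N
- jar2_glass (a point): centre of the glass body of one of eight alike grinder jars: upright hexagonal prism, 46 mm across flats, 56 mm high; whole jar 0.3 kg, 98 mm high; z up along the jar, x square to a flat. May be absent. In its cup this point is 52 mm over the work surface
- jar2_top (a point): centre of this jar's grinder head, a round black cap 40 mm across on top of the glass (this point: 48 mm above the glass's centre, 22 mm below the top of the head); z: the head's own axis. A firm head is rigid on the glass; a loose one looks the same and springs upright, but rocks 0.26 rad or more any way on a pivot 20 mm below this point, with less than 1 N
- jar3_glass (a point): centre of the glass body of one of eight alike grinder jars: upright hexagonal prism, 46 mm across flats, 56 mm high; whole jar 0.3 kg, 98 mm high; z up along the jar, x square to a flat. May be absent. In its cup this point is 52 mm over the work surface
- jar3_top (a point): centre of this jar's grinder head, a round black cap 40 mm across on top of the glass (this point: 48 mm above the glass's centre, 22 mm below the top of the head); z: the head's own axis. A firm head is rigid on the glass; a loose one looks the same and springs upright, but rocks 0.26 rad or more any way on a pivot 20 mm below this point, with less than 1 N
- jar4_glass (a point): centre of the glass body of one of eight alike grinder jars: upright hexagonal prism, 46 mm across flats, 56 mm high; whole jar 0.3 kg, 98 mm high; z up along the jar, x square to a flat. May be absent. In its cup this point is 52 mm over the work surface
- jar4_top (a point): centre of this jar's grinder head, a round black cap 40 mm across on top of the glass (this point: 48 mm above the glass's centre, 22 mm below the top of the head); z: the head's own axis. A firm head is rigid on the glass; a loose one looks the same and springs upright, but rocks 0.26 rad or more any way on a pivot 20 mm below this point, with less than 1 N
- jar5_glass (a point): centre of the glass body of one of eight alike grinder jars: upright hexagonal prism, 46 mm across flats, 56 mm high; whole jar 0.3 kg, 98 mm high; z up along the jar, x square to a flat. May be absent. In its cup this point is 52 mm over the work surface
- jar5_top (a point): centre of this jar's grinder head, a round black cap 40 mm across on top of the glass (this point: 48 mm above the glass's centre, 22 mm below the top of the head); z: the head's own axis. A firm head is rigid on the glass; a loose one looks the same and springs upright, but rocks 0.26 rad or more any way on a pivot 20 mm below this point, with less than 1 N
- jar6_glass (a point): centre of the glass body of one of eight alike grinder jars: upright hexagonal prism, 46 mm across flats, 56 mm high; whole jar 0.3 kg, 98 mm high; z up along the jar, x square to a flat. May be absent. In its cup this point is 52 mm over the work surface
- jar6_top (a point): centre of this jar's grinder head, a round black cap 40 mm across on top of the glass (this point: 48 mm above the glass's centre, 22 mm below the top of the head); z: the head's own axis. A firm head is rigid on the glass; a loose one looks the same and springs upright, but rocks 0.26 rad or more any way on a pivot 20 mm below this point, with less than 1 N
- jar7_glass (a point): centre of the glass body of one of eight alike grinder jars: upright hexagonal prism, 46 mm across flats, 56 mm high; whole jar 0.3 kg, 98 mm high; z up along the jar, x square to a flat. May be absent. In its cup this point is 52 mm over the work surface
- jar7_top (a point): centre of this jar's grinder head, a round black cap 40 mm across on top of the glass (this point: 48 mm above the glass's centre, 22 mm below the top of the head); z: the head's own axis. A firm head is rigid on the glass; a loose one looks the same and springs upright, but rocks 0.26 rad or more any way on a pivot 20 mm below this point, with less than 1 N
- jar8_glass (a point): centre of the glass body of one of eight alike grinder jars: upright hexagonal prism, 46 mm across flats, 56 mm high; whole jar 0.3 kg, 98 mm high; z up along the jar, x square to a flat. May be absent. In its cup this point is 52 mm over the work surface
- jar8_top (a point): centre of this jar's grinder head, a round black cap 40 mm across on top of the glass (this point: 48 mm above the glass's centre, 22 mm below the top of the head); z: the head's own axis. A firm head is rigid on the glass; a loose one looks the same and springs upright, but rocks 0.26 rad or more any way on a pivot 20 mm below this point, with less than 1 N
- carousel_handle (a point): middle of the T handle on the carousel's axis, 134 mm up: a level steel bar 12 mm thick, 87 mm long along this point's x (turns with it), on a post 14 mm thick. Carousel 284 mm across; its eight hexagonal cups (48.5 mm inside, rims 58 mm up) are 105 mm from the axis at 22.5, 67.5 .. degrees from the bar. Jar heads reach 122 mm up, their inner sides 85 mm from the axis
- carousel (a joint): angle of the carousel on its fixed foot, rad, 0 at the start, growing counter-clockwise seen from above, no end stops (counts on past a turn); it turns against a friction of 0.1 N m and stays where it is left
- bin_mouth (a point): middle of the opening (78 mm along this point's x, 140 mm along y) in the flat top of the aluminium bin, 215 mm over the work surface; z up. The bin is a box 300 mm along x, 180 mm along y, 215 mm high whose middle lies 96 mm towards +x of this point; it stands loose, 2.4 kg. Inside, its floor slopes down towards +x
- flap (a joint): angle of the steel flap that fills the bin's opening, rad: 0 shut and level; hinged along the opening's -x edge, it swings down into the bin up to 1.4 and a weak spring shuts it (0.03 N m at first, 0.08 N m wide open: a jar's own weight opens it)
- platter: white melamine platter, 212 x 282 mm, 16 mm high; a bystander. Its origin is under its middle on the work surface
- flipper: black nylon flipper, 310 mm long, lying flat; a bystander. Its origin is under its middle on the work surface
- skewer_cup: white ceramic cup, 74 mm across and 85 mm high, with bamboo skewers standing up to 165 mm; a bystander. Its origin is under its middle on the work surface
- lid_lifter: small steel lid lifter, 180 mm long, lying flat; a bystander. Its origin is under its middle on the work surface
Mind the look-alikes: they are no part of the job. Leave any red look-alike of the part that bears jar3_glass alone.

How it is judged:
By the outcome, as a careful person would: the job done as asked, in the order asked, and still so for the second after the job is handed in, with the robot touching nothing.
Of slack_a, slack_b, slack_c, slack_d only 2 to 3 are there at a start; the rules pass over those that are not, and their reading is None.
Of firm_a, firm_b, firm_c, firm_d only 3 to 4 are there at a start; the rules pass over those that are not, and their reading is None.
At some moment in a run one of bin may be knocked a few centimetres aside while the robot is not near it.
Once in a run the grip may slacken for a moment while it holds something.
It also fails if it takes over 192 s, if anything falls off the work surface, if the arm or the gripper's body presses on something with over 40 N, if the wrist force passes 120 N, or if a joint passes its speed limit or range.

ROBOT

A 6-joint arm with a two-finger parallel gripper is mounted at the origin on the work surface. World frame = base frame: x ahead of the robot, y to its left, z up, the work surface at z = 0. Lengths are in m, angles in rad, forces in N, time in s.
With the tool pointing down it reaches from about 0.35 to 1 m from the base axis. Payload 7.1 kg.
Tool frame: the origin (TCP) lies midway between the tips of the shut fingers; the grasp point (between the pads) lies 19 mm behind it; z points along the fingers, y is the line along which they close (so a half turn about z gives the same grasp; the last joint's range is limited). The gripper opens to 85 mm and grips with 20 to 120 N. Pads are 22 mm wide; open, the fingers measure 114 mm over their backs; the gripper's body (76 mm by 85 mm) begins 54 mm behind the grasp point. The pads swing forward as they close: fully open they stand 13 mm farther back than shut.
Start: joints at [-1.153, 0.423, 1.63, -0, 1.089, -0.019], TCP at [0.264, -0.566, 0.231] pointing down, gripper open.
Joint ranges: [-3, 3], [-0.9, 2.11], [0.09, 2.58], [-1.31, 4.45], [0.11, 2.69], [-2.54, 2.54]. Speed limits (rad/s): [2.39, 2.39, 3.01, 3.14, 3.14, 3.14].

INTERFACE

Orientations are given as [roll, pitch, yaw] about the fixed x, y, z axes, in that order (R = Rz(yaw) Ry(pitch) Rx(roll)).
In Python, from cell import arm gives the robot as it stands. Calls block until the motion is done:
- arm.move_ptp(position, orientation): joint-space move of the TCP to a pose.
- arm.movel(position, rotation=None, v=0.15, guard=None): straight line of the TCP; rotation=None keeps the orientation; v is the mean speed in m/s. With guard (N) it stops when the force on the tool has changed by that much, and returns True; else False.
- arm.move_j(angles): joint-space move.
- arm.move_gripper(opening, grasp_force=None): opening from 0.0 (shut) to 1.0 (fully open); grasp_force is the grip in N (None keeps the last); returns when the fingers have stopped.
- arm.dwell(seconds).
- arm.solve_ik(position, orientation): joint angles nearest the present ones, or None.
- arm.snapshot(name): name is "scene" or "side" or "wrist"; returns a dict with "img" (480x640x3 uint8, red, green, blue), "fx", "fy", "cx", "cy" (pixels), "camera_from_world" (4x4, takes a point from world to camera coordinates). Camera axes: x right, y down, z forward; pixel columns grow to the right and rows downward; lengths in m; the calibration is good to about 2 mm. A picture is of the moment at which its call begins. There is no depth.
A pose or a line that the arm cannot do raises arm.IKError and nothing moves.
- arm.close_job(): hands the job in; it is judged then, once.
Trained networks look in a picture, given as the dict that the camera call returned (one of the last four; its "shot" number tells which), for a name from the list of things; names that differ only in an ending like _2 or _b are one class to them, and where a whole thing is asked for, a point or a joint stands for the part that bears it (a point fixed in the world has none). Each returns a list of dicts, best first, with "p" (0 to 1); they miss things now and then, are a little off and sometimes report something else, mostly with a low value. They report only what shows in the picture. A call takes as long as a camera call. They do not tell look-alikes from the thing itself.
- arm.trace(name, picture): "mask" (480x640 bool, what is visible of it) and "at" ([column, row] in pixels, amid what is visible of it).
Readings, each from a call of its own:
- arm.read_time(): time.
- arm.read_joint_pos(): joint angles.
- arm.read_qd(): joint speeds.
- arm.read_tau(): joint torques, N m.
- arm.read_tool_pos(): TCP position.
- arm.read_tcp_rot(): TCP orientation.
- arm.read_wrist_force(): force on the tool from outside, world axes, zero at the start.
- arm.read_ft_torque(): the same for the moment, N m.
- arm.read_finger_gap(): opening from 0.0 (shut) to 1.0 (fully open).
- arm.read_grip_force(): force on a finger pad.
Only numpy, scipy, OpenCV 4.12 (cv2) and the standard library are available. Lean on these libraries where they do the work, as an engineer would, in place of code of your own. Each camera call takes 0.05 s, during which the arm holds its last target. There are 200 camera calls.

## Working session

There is one attempt and no reset: what is moved stays moved. The work goes in short steps, each a Python script; the robot and the scene stay as the last script left them, time stands still between calls to the robot, and variables do not carry over. Pictures are saved under pics/ and viewed, at most 14 in all, crops included, and the job is handed in when it is done.

```bash
ls; mkdir -p pics
python3 - <<'E'
from cell import arm
import cv2,numpy as np
for n in("scene","side"):
    s=arm.snapshot(n); cv2.imwrite(f"pics/{n}0.png",s["img"][:,:,::-1])
    print(n,s["fx"],s["cx"],s["cy"],np.round(s["camera_from_world"],3).tolist())
    for k in("jar1_glass","jar1_top","carousel_handle","carousel","bin_mouth","flap","platter","flipper","skewer_cup","lid_lifter"):
        print(k,[(round(d["p"],2),[int(v) for v in d["at"]],int(d["mask"].sum())) for d in arm.trace(k,s)][:14])
print(arm.read_time())
E
```

```text
pics
scene 519.8986479626948 324.01840951937976 238.7643055484664 [[0.453, 0.891, -0.01, -0.122], [0.72, -0.372, -0.586, -0.341], [-0.526, 0.258, -0.811, 1.691], [0.0, 0.0, 0.0, 1.0]]
jar1_glass [(0.95, [323, 278], 473)]
jar1_top [(0.73, [320, 276], 320), (0.61, [244, 201], 1053), (0.53, [393, 255], 317)]
carousel_handle [(0.97, [355, 276], 5652)]
carousel [(0.68, [353, 276], 6048)]
bin_mouth [(0.76, [456, 203], 13210), (0.63, [189, 353], 10761)]
flap [(0.66, [441, 153], 1182)]
platter [(0.76, [190, 355], 10802)]
flipper [(0.67, [243, 201], 962), (0.29, [357, 273], 5814)]
skewer_cup [(0.82, [417, 316], 1005)]
lid_lifter [(0.97, [241, 250], 375)]
side 522.4646071073743 323.96560721790513 231.18688114111825 [[-0.819, -0.574, -0.001, 0.357], [-0.299, 0.427, -0.854, 0.337], [0.49, -0.699, -0.521, 1.031], [0.0, 0.0, 0.0, 1.0]]
jar1_glass [(0.88, [311, 233], 381)]
jar1_top [(0.7, [312, 232], 243)]
carousel_handle [(0.77, [300, 276], 3252)]
carousel [(0.93, [298, 276], 3469)]
bin_mouth [(0.81, [205, 318], 21419), (0.6, [254, 259], 295)]
flap [(0.78, [231, 297], 1827)]
platter [(0.72, [410, 267], 267), (0.56, [378, 213], 3259)]
flipper [(0.79, [418, 282], 744), (0.25, [333, 244], 286)]
skewer_cup [(0.77, [221, 241], 679)]
lid_lifter [(0.82, [407, 265], 360)]
1.1
```

View pics/scene0.png

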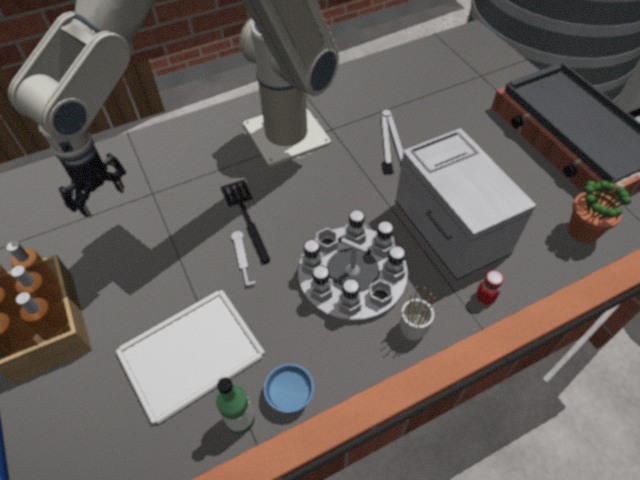

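View pics/side0.png

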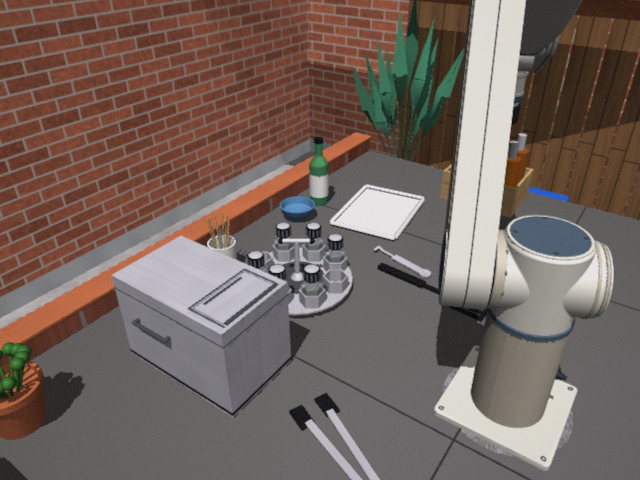

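The scene shows six jars, at (357,222), (385,235), (396,258), (350,292), (320,278) and (311,250), with empty cups at (327,238) and (381,291). The bin lid is at about (465,180), and a red look-alike stands at (490,285). Next I'll triangulate roughly, then look from above with the wrist camera.

```bash
cat > h.py <<'E'
from cell import arm
import cv2, numpy as np
def KM(s): return np.array([[s["fx"],0,s["cx"]],[0,s["fy"],s["cy"]],[0,0,1.]]), np.array(s["camera_from_world"])
def ray(s,p):
    K,M=KM(s); R,t=M[:3,:3],M[:3,3]
    return -R.T@t, R.T@np.linalg.solve(K,[p[0],p[1],1.])
def onz(s,p,z):
    c,d=ray(s,p); return (c+d*(z-c[2])/d[2])[:2]
def tri(obs):
    A=np.zeros((3,3));b=np.zeros(3)
    for s,p in obs:
        c,d=ray(s,p); d=d/np.linalg.norm(d); P=np.eye(3)-np.outer(d,d); A+=P; b+=P@c
    return np.linalg.solve(A,b)
def proj(s,X):
    K,M=KM(s); q=K@(M[:3,:3]@np.asarray(X,float)+M[:3,3]); return q[:2]/q[2]
def down(yaw): return [np.pi,0,yaw]
def save(s,n): cv2.imwrite(f"pics/{n}.png",s["img"][:,:,::-1])
E
python3 - <<'E'
from h import *
a=arm.snapshot("scene");b=arm.snapshot("side")
print("handle",tri([(a,(352,245)),(b,(296,241))]))
print("lid corners",[onz(a,p,.215).round(3).tolist() for p in((404,148),(462,131),(534,205),(462,233))])
print("lid side",[onz(b,p,.215).round(3).tolist() for p in((117,278),(182,241),(290,293),(210,342))])
print("flap",[onz(a,p,.215).round(3).tolist() for p in((412,152),(460,137),(478,152),(430,170))])
for n,p,z in(("skewer",(417,318),.04),("redjar",(490,285),.05)): print(n,onz(a,p,z))
print(arm.read_tcp_rot(),arm.read_tool_pos())
w=arm.snapshot("wrist");M=w["camera_from_world"];c=-np.array(M)[:3,:3].T@np.array(M)[:3,3];print(c,np.round(M,2),w["fx"])
E
```

```text
handle [ 0.56715586 -0.07131567  0.13325689]
lid corners [[0.408, 0.164], [0.424, 0.334], [0.711, 0.335], [0.701, 0.136]]
lid side [[0.692, 0.338], [0.691, 0.173], [0.386, 0.182], [0.414, 0.361]]
flap [[0.429, 0.175], [0.441, 0.316], [0.507, 0.325], [0.503, 0.18]]
skewer [ 0.77005719 -0.00257157]
redjar [0.77976027 0.20433768]
[-3.14158417e+00 -2.66075517e-05  4.36782963e-01] [ 0.26443682 -0.56629107  0.23130002]
[ 0.33190585 -0.5348231   0.37330824] [[ 0.42 -0.91 -0.   -0.62]
 [-0.87 -0.4   0.29 -0.04]
 [-0.26 -0.12 -0.96  0.38]
 [ 0.    0.    0.    1.  ]] 355.75411152213644
```

Run:
```python
from h import *
import pickle
S=[]
for i,(x,y) in enumerate(((0.47,-0.10),(0.42,0.08))):
    arm.move_ptp([x,y,.42],down(0.0)); 
    w=arm.snapshot("wrist"); save(w,f"w{i}"); S.append(w)
    for k in("jar1_top","jar1_glass","carousel_handle","bin_mouth","flap"):
        print(k,[(round(d["p"],2),[int(v) for v in d["at"]],int(d["mask"].sum())) for d in arm.trace(k,w)])
pickle.dump(S,open("S.pkl","wb"))
print(arm.read_time(),arm.read_joint_pos())
```

```text
jar1_top [(0.7, [378, 95], 1163), (0.41, [252, 189], 996), (0.25, [365, 161], 967)]
jar1_glass [(0.84, [378, 93], 1472)]
carousel_handle [(0.71, [252, 188], 935), (0.69, [298, 108], 24619)]
bin_mouth [(0.87, [67, 134], 37536)]
flap [(0.95, [20, 218], 3070)]
jar1_top [(0.64, [536, 49], 1743)]
jar1_glass [(0.64, [528, 49], 2398)]
carousel_handle [(0.88, [429, 81], 23649)]
bin_mouth [(0.94, [150, 105], 50154)]
flap [(0.88, [146, 162], 11260), (0.62, [363, 89], 1363)]
4.5833 [ 1.58360099e-01 -6.90326758e-02  1.79877888e+00 -9.88562297e-05
  1.41212858e+00  1.73090482e+00]
```

View pics/w0.png

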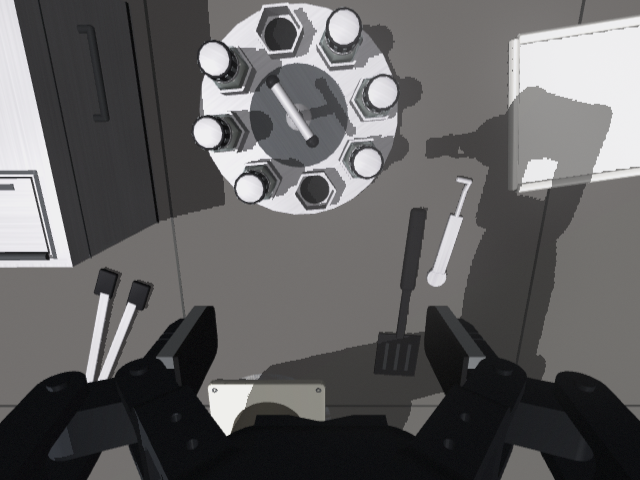

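View pics/w1.png

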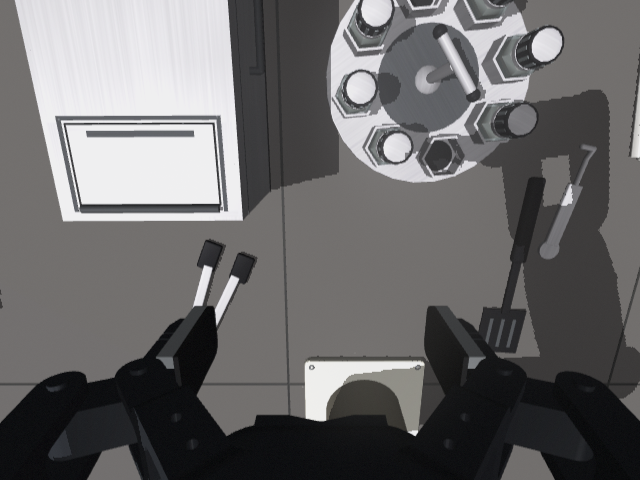

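Wrist view 0 shows the jar tops at (344,26), (380,92), (367,163), (252,188), (210,131) and (216,58), and the bar ends at (273,79) and (313,142). In wrist view 1 the bin's flap is at about (145,165) and the bar ends are at (440,30) and (475,97).

Run:
```python
from h import *
import pickle
a,b=pickle.load(open("S.pkl","rb"))
e1=tri([(a,(273,79)),(b,(440,30))]);e2=tri([(a,(313,142)),(b,(475,97))])
print(e1,e2,(e1+e2)/2,np.linalg.norm(e1-e2),np.degrees(np.arctan2(*(e1-e2)[1::-1])))
c=((e1+e2)/2)[:2]
P0=[(344,26),(380,92),(367,163),(252,188),(210,131),(216,58)]
P1=[(547,44),(517,119),None,(397,148),(360,88),(376,14)]
P1[1],P1[2]=None,(517,119); P1[1]=(547,44); P1[0]=None
for p,q in zip(P0,P1):
    xy=onz(a,p,.122); d=xy-c
    print(p,xy.round(4),"r",round(np.hypot(*d),4),"ang",round(np.degrees(np.arctan2(d[1],d[0])),1), tri([(a,p),(b,q)]).round(3) if q else "")
print("lid",[onz(b,p,.215).round(4).tolist() for p in((64,220),(243,219),(228,0))])
print("mouth",[onz(b,p,.215).round(4).tolist() for p in((57,116),(220,115),(227,212),(71,212))])
print("flap",[onz(b,p,.215).round(4).tolist() for p in((64,124),(215,122),(221,209),(79,209))])
cv2.imwrite("pics/zoom.png",cv2.resize(b["img"][90:240,40:260,::-1],None,fx=3.5,fy=3.5,interpolation=cv2.INTER_CUBIC))
```

```text
[ 0.60355638 -0.04793555  0.13137528] [ 0.53653059 -0.09184346  0.13618314] [ 0.57004348 -0.06988951  0.13377921] 0.08027126977824595 33.2283966249788
(344, 26) [ 0.6582 -0.126 ] r 0.1045 ang -32.5 
(380, 92) [ 0.5917 -0.1684] r 0.1008 ang -77.6 [ 0.591 -0.168  0.127]
(367, 163) [ 0.5124 -0.1565] r 0.104 ang -123.7 [ 0.513 -0.158  0.107]
(252, 188) [ 0.4824 -0.0158] r 0.103 ang 148.3 [ 0.481 -0.014  0.111]
(210, 131) [0.5494 0.0298] r 0.1018 ang 101.7 [0.549 0.034 0.109]
(216, 58) [0.6269 0.016 ] r 0.103 ang 56.5 [0.627 0.019 0.109]
lid [[0.4141, 0.3361], [0.4152, 0.1572], [0.6043, 0.1579]]
mouth [[0.512, 0.322], [0.5129, 0.1721], [0.4223, 0.1726], [0.4223, 0.3275]]
flap [[0.5051, 0.317], [0.5068, 0.1772], [0.4253, 0.1783], [0.4253, 0.3189]]
```

View pics/zoom.png

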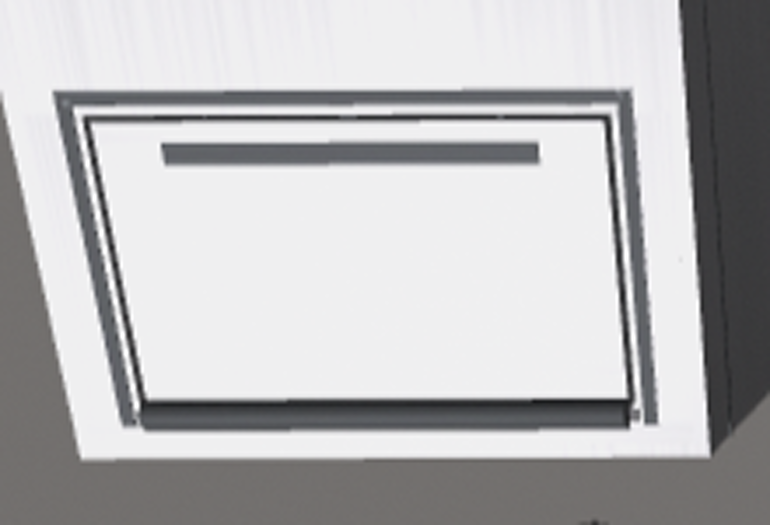

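```bash
cat >> h.py <<'E'
C0=np.array([.5695,-.0705]); TH=np.radians(33.8)
JA={1:-34,2:-79,3:-124,4:146,5:101,6:56}
def pushes(u,p0,z,yaw,half,lim=.016,v=.02):
    """straddle: push along +u and -u in steps; log displacement vs force along u"""
    out=[]
    for sg in(1,-1):
        arm.movel([*p0,z],v=.1); arm.dwell(.1); f0=arm.read_wrist_force()[:2]@u; L=[]
        for d in np.arange(.003,lim+.022,.001):
            arm.movel([*(p0+sg*d*u),z],v=v); f=(arm.read_wrist_force()[:2]@u-f0)*sg
            L.append((round(d*1e3,1),round(float(f),2)))
            if abs(f)>4: break
        out.append(L)
    arm.movel([*p0,z],v=.1); return out
E
python3 - <<'E'
from h import *
from scipy.optimize import least_squares
pts=np.array([[.6582,-.126],[.5917,-.1684],[.5124,-.1565],[.4824,-.0158],[.5494,.0298],[.6269,.016]])
k=np.array([-1.5,-2.5,-3.5,2.5,1.5,.5])*np.pi/4
f=lambda p:(np.c_[p[0]+.105*np.cos(p[2]+k),p[1]+.105*np.sin(p[2]+k)]-pts).ravel()
r=least_squares(f,[.57,-.07,.58]);print(r.x,np.degrees(r.x[2]),(r.fun*1e3).round(1))
# jar4
C=r.x[:2]; a=r.x[2]+2.5*np.pi/4; u=np.array([np.cos(a),np.sin(a)]); p=C+.105*u; yaw=(a+np.pi/2)%np.pi
t=arm.read_time(); arm.move_gripper(.72); arm.move_ptp([*p,.22],down(yaw)); arm.movel([*p,.099],v=.12); print(arm.read_time()-t)
for i in range(3): print(arm.read_wrist_force())
for L in pushes(u,p,.099,yaw,.03): print(L)
print(arm.read_time()-t)
w=arm.snapshot("wrist"); save(w,"w2")
arm.movel([*p,.22],v=.2)
E
```

```text
[ 0.57016667 -0.07015     0.60443306] 34.631463615079475 [ 0.2 -1.1  0.5 -4.4  0.8 -1.8 -0.4  2.6 -1.3  2.7  0.3  2. ]
2.6334
[ 0.01046707 -0.30333555  0.90731805]
[ 0.01046707 -0.30333555  0.90731805]
[ 0.01046707 -0.30333555  0.90731805]
[(np.float64(3.0), -0.27), (np.float64(4.0), 0.81), (np.float64(5.0), -0.5), (np.float64(6.0), -0.29), (np.float64(7.0), 0.17), (np.float64(8.0), -0.28), (np.float64(9.0), -0.52), (np.float64(10.0), 0.67), (np.float64(11.0), 0.78), (np.float64(12.0), -0.69), (np.float64(13.0), -0.47), (np.float64(14.0), -1.22), (np.float64(15.0), -0.34), (np.float64(16.0), -2.1), (np.float64(17.0), -4.94)]
[(np.float64(3.0), 0.25), (np.float64(4.0), -1.02), (np.float64(5.0), 0.44), (np.float64(6.0), -0.97), (np.float64(7.0), -1.26), (np.float64(8.0), -1.17), (np.float64(9.0), -0.31), (np.float64(10.0), -0.64), (np.float64(11.0), -1.07), (np.float64(12.0), -0.4), (np.float64(13.0), -1.37), (np.float64(14.0), -2.04), (np.float64(15.0), -5.82)]
10.8
```

```bash
sed -i 's/arange(.003/arange(.007/' h.py
cat >> h.py <<'E'
C0=np.array([.5702,-.0702]); TH=0.6044
KK={1:-1.5,2:-2.5,3:-3.5,4:2.5,5:1.5,6:.5}
def cup(j,th=None):
    a=(TH if th is None else th)+KK[j]*np.pi/4; u=np.array([np.cos(a),np.sin(a)]); return a,u,C0+.105*u
E
python3 - <<'E'
from h import *
t=arm.read_time()
for j in(5,6,1,2,3):
    a,u,p=cup(j); yaw=(a+np.pi/2)%np.pi
    arm.move_ptp([*p,.18],down(yaw)); 
    if arm.movel([*p,.099],v=.12,guard=8): print("hit",j); arm.movel([*p,.18]); break
    for L in pushes(u,p,.099,yaw,.03): print(j,L[-1][0],[float(f) for _,f in L])
    arm.movel([*p,.18],v=.2); print(arm.read_time()-t)
E
```

```text
5 24.0 [0.91, 0.21, 0.89, 0.56, 0.27, 0.36, -0.34, 0.6, -0.42, -0.67, -0.26, -0.19, -0.66, -1.28, 0.32, -1.18, -2.14, -4.13]
5 20.0 [-0.73, -0.68, 0.12, -0.29, -0.9, -0.9, -0.7, -0.7, -1.67, -1.48, -1.53, -1.75, -3.6, -5.6]
11.925
6 22.0 [0.57, -0.1, 0.0, -0.51, -1.18, -0.16, -0.56, -1.08, -1.28, -0.97, -0.86, -1.69, -2.83, -3.78, -3.04, -5.77]
6 23.0 [-0.33, -0.53, -0.37, -0.22, -0.65, 0.6, -0.73, -1.06, -1.21, -1.0, -3.18, -2.12, -2.44, -2.1, -2.27, -3.14, -5.25]
25.3083
1 21.0 [-0.19, 0.57, 0.64, 0.71, -0.21, -0.36, -0.16, 0.23, -0.83, -0.17, -1.01, -0.77, -0.97, -2.76, -5.35]
1 24.0 [-0.69, 0.02, 0.45, 0.86, 1.15, 0.82, 0.4, -0.04, -0.66, 0.4, 0.22, 0.2, -0.21, -0.59, -0.95, -2.05, -3.39, -4.3]
37.866600000000005
2 14.0 [-0.69, -1.38, -1.36, -1.47, -1.83, -1.95, -2.99, -5.98]
2 18.0 [0.3, 0.32, -0.33, -0.29, -0.22, -1.22, -0.61, -0.87, -2.23, -1.71, -3.14, -4.79]
46.525000000000006
3 16.0 [0.29, 0.31, -0.62, -0.63, -2.08, -2.43, -1.83, -1.13, -2.45, -4.39]
3 17.0 [1.29, 1.64, 1.99, 1.32, 0.81, 1.21, -1.15, 0.82, -0.93, -3.51, -6.9]
56.775000000000006
```

Total travel at the same opening was 32, 32 and 33 mm for jars 4, 2 and 3, which are firm. It was 44, 45 and 45 mm for jars 5, 6 and 1, which are loose. Before grasping I'll check the orientation of the cup hexagons and jars.

Run:
```python
from h import *
arm.move_ptp([.45,.03,.40],down(0.0)); w=arm.snapshot("wrist"); save(w,"w3")
print(arm.read_time(), [proj(w,[*cup(j)[2],.122]).round().tolist() for j in KK],proj(w,[.468,.247,.215]))
cv2.imwrite("pics/z3.png",w["img"][0:300,60:560,::-1].repeat(1,0) if 0 else cv2.resize(w["img"][0:300,60:460,::-1],None,fx=2,fy=2,interpolation=cv2.INTER_CUBIC))
```

```text
75.5 [[475.0, -2.0], [510.0, 69.0], [486.0, 146.0], [358.0, 173.0], [318.0, 113.0], [332.0, 32.0]] [ 85.90870784 199.24282862]
```

View pics/z3.png

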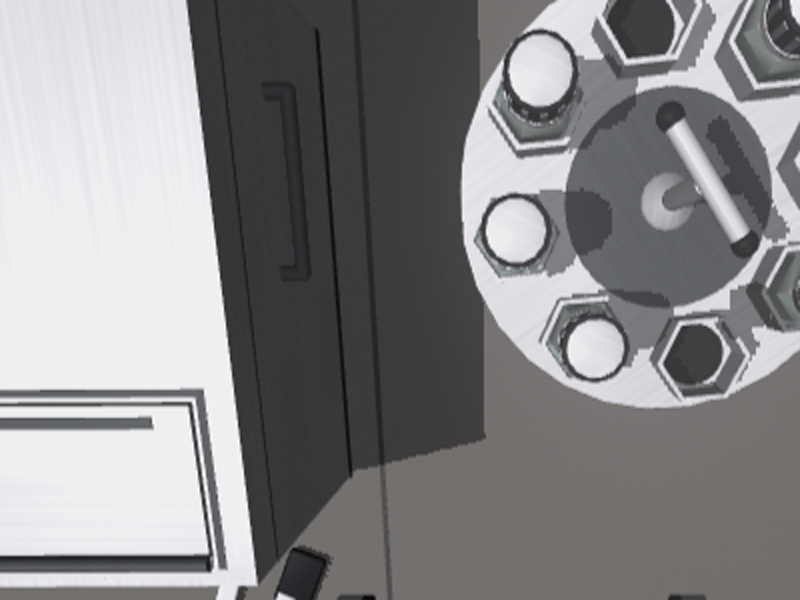

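Jar predictions match to within 2 px, and the hexagon flats face radially. The bin's near corner now appears at px (189,290), so the bin may have been knocked. I'll re-measure it.

Run:
```python
from h import *
arm.move_ptp([.40,.16,.42],down(0.0)); w=arm.snapshot("wrist"); save(w,"w4")
print(proj(w,[.414,.157,.215]),proj(w,[.414,.336,.215]),arm.read_time())
```

```text
[323.98129699 199.8236374 ] [141.74121778 199.60875935] 76.1667
```

View pics/w4.png

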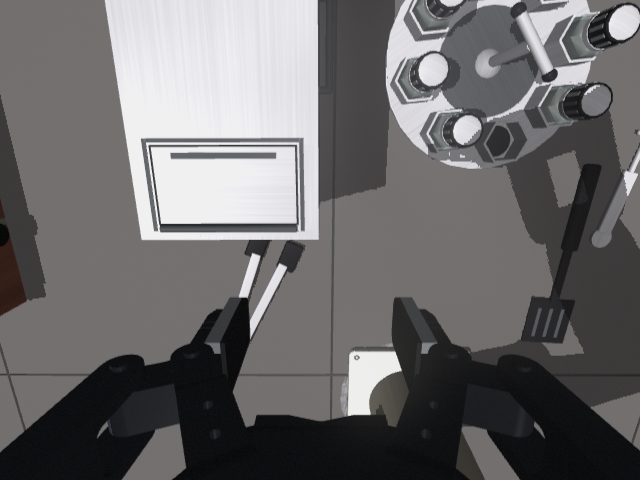

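Run:
```python
from h import *
w=arm.snapshot("wrist"); A=onz(w,(319,239),.215);B=onz(w,(142,239),.215); print(A,B)
m=(A+B)/2; bx=np.array([ (A-B)[1]*-1,(A-B)[0]]); bx/=np.linalg.norm(bx); M=m+.054*bx; print("mouth",M,bx)
print("flap",onz(w,(300,145),.215),onz(w,(150,145),.215),onz(w,(299,226),.215),onz(w,(158,226),.215))
open("h.py","a").write(f"\nMOUTH=np.array({M.tolist()})\n")
t=arm.read_time()
a,u,p=cup(5); yaw=(a+np.pi/2)%np.pi
arm.move_gripper(.74); arm.move_ptp([*p,.17],down(yaw)); print(arm.movel([*p,.056],v=.1,guard=8),arm.read_tool_pos())
arm.move_gripper(.3,60); print(arm.read_finger_gap(),arm.read_grip_force(),arm.read_wrist_force(),arm.read_time()-t)
```

```text
[0.3741303  0.16136519] [0.37416634 0.34097442]
mouth [0.42814832 0.25115897] [ 9.99999980e-01 -2.00654344e-04]
flap [0.46605365 0.17908819] [0.46607717 0.31998353] [0.38771675 0.18141981] [0.38774444 0.32292646]
False [0.54864508 0.03246804 0.05658505]
0.5864427515839769 61.60658575594425 [0.50743528 1.04067689 5.77512039] 3.0
```

Run:
```python
from h import *
t=arm.read_time()
p=arm.read_tool_pos()
f0=arm.read_wrist_force()
arm.movel([p[0],p[1],.31],v=.15); arm.dwell(.1)
print(arm.read_finger_gap(),arm.read_grip_force(),arm.read_wrist_force()-f0,arm.read_time()-t)
s=arm.snapshot("side"); save(s,"s5")
cv2.imwrite("pics/s5z.png",cv2.resize(s["img"][80:330,130:430,::-1],None,fx=2,fy=2))
```

```text
0.5879013439227179 62.76185318827629 [-0.50236123 -0.68027798 -8.83934522] 1.941599999999994
```

View pics/s5z.png

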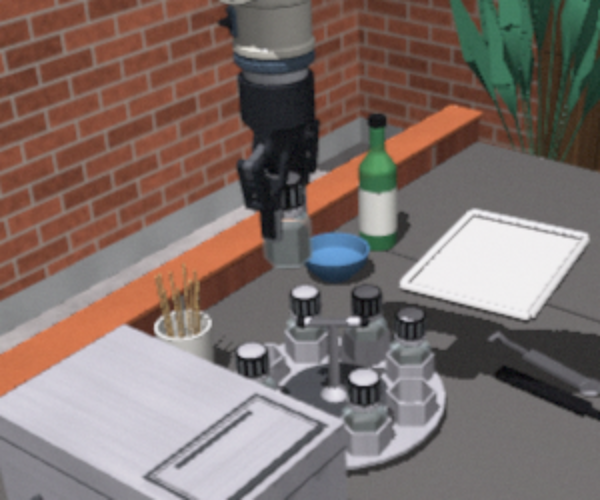

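Jar 5 is held upright. Next I'll carry it to the flap and push it through.

```bash
cat >> h.py <<'E'
def drop(yaw):
    M=MOUTH+[.006,0]; g=arm.read_finger_gap()
    print("gap",g); 
    if g<.5: return False
    arm.move_ptp([*M,.31],down(yaw))
    h=arm.movel([*M,.185],v=.1,guard=20); print("guard",h,arm.read_tool_pos(),arm.read_wrist_force(),arm.read_finger_gap())
    if h: return False
    arm.move_gripper(.78); arm.dwell(.4); arm.movel([*M,.30],v=.2); return True
def grab(j):
    a,u,p=cup(j); yaw=(a+np.pi/2)%np.pi
    arm.move_ptp([*p,.20],down(yaw)); arm.move_gripper(.74)
    if arm.movel([*p,.056],v=.12,guard=8): print("hit",arm.read_tool_pos()); return False
    arm.move_gripper(.3,60); arm.movel([*p,.31],v=.2); return True
E
python3 - <<'E'
from h import *
print(drop(0.0)); print(arm.read_time())
s=arm.snapshot("scene");save(s,"c6");q=arm.snapshot("side");save(q,"s6")
cv2.imwrite("pics/z6.png",cv2.resize(np.hstack([s["img"][60:360,280:580],q["img"][130:430,80:380]])[:,:,::-1],None,fx=1.33,fy=1.33))
E
```

```text
gap 0.5831540674376869
guard False [0.43451679 0.2512751  0.18543303] [ 1.75513713 -0.26410802 -3.64241454] 0.5869120532184116
True
85.0167
```

View pics/z6.png

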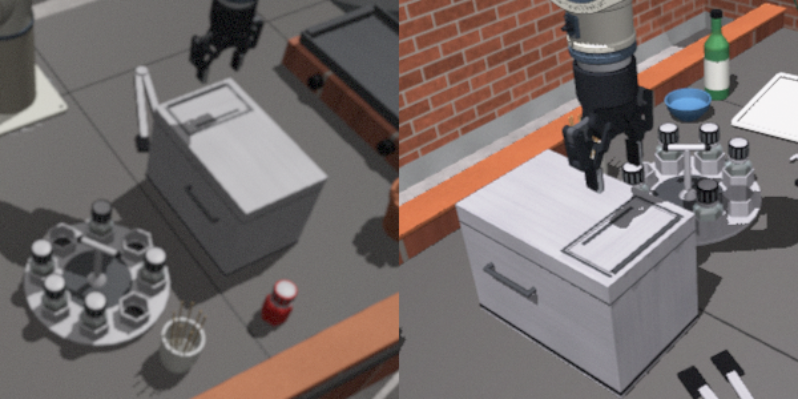

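Jar 5 has gone in and the flap is shut. Jar 6 is next.

Run:
```python
from h import *
if grab(6):
    q=arm.snapshot("side"); print(drop(np.pi)); print(arm.read_time())
    s=arm.snapshot("scene"); w=arm.snapshot("wrist")
    z=np.hstack([s["img"][60:360,280:580],q["img"][100:400,130:430]]); cv2.imwrite("pics/z7.png",cv2.resize(z[:,:,::-1],None,fx=1.33,fy=1.33))
```

```text
gap 0.5413838326593482
guard False [0.43449358 0.25128518 0.18541991] [ 0.698758   -0.71837938 -3.11948199] 0.5426190093285946
True
95.05
```

View pics/z7.png

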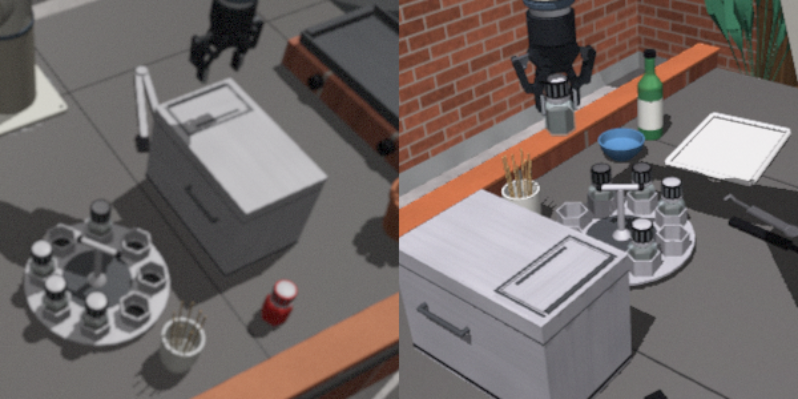

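Jar 6 is in the bin. Jar 1 is next, followed by a check picture.

Run:
```python
from h import *
if grab(1):
    q=arm.snapshot("side"); print(drop(0.0)); print(arm.read_time())
    arm.move_ptp([.42,.05,.42],down(0.0)); w=arm.snapshot("wrist"); s=arm.snapshot("scene")
    print(arm.trace("flap",w)[0]["at"], proj(w,[*MOUTH,.215]),proj(w,[.5702+.0435*np.cos(TH),-.0702+.0435*np.sin(TH),.134]),proj(w,[.5702-.0435*np.cos(TH),-.0702-.0435*np.sin(TH),.134]))
    z=np.hstack([s["img"][60:360,280:580],w["img"][0:300,60:560]]); cv2.imwrite("pics/z8.png",z[:,:,::-1])
```

```text
gap 0.5784948771611181
guard False [0.43456133 0.25130586 0.18548774] [ 1.49288309  0.06373688 -2.07139581] 0.580497766194918
True
104.575
[115.9, 203.9] [116.82899015 205.47759083] [411.72848617  24.11940118] [451.33838781  97.23487456]
```

View pics/z8.png

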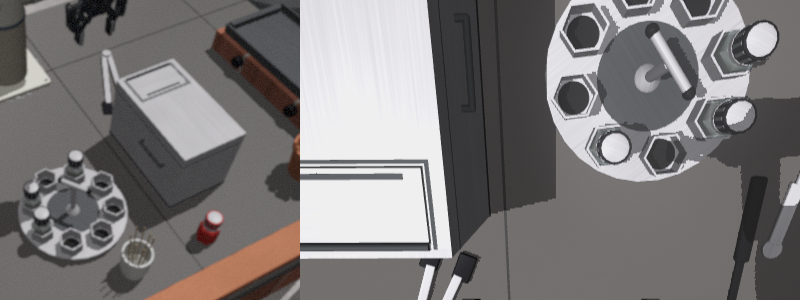

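Three jars are in the bin and the flap is shut; firm jars 2, 3 and 4 are still in their cups. Now I'll turn the carousel clockwise by its handle.

```bash
cat >> h.py <<'E'
def turn(y0,dy,n):
    arm.move_ptp([*C0,.20],down(y0)); arm.move_gripper(.4)
    if arm.movel([*C0,.129],v=.1,guard=10): print("hit",arm.read_tool_pos()); return
    arm.move_gripper(0,20); print("gap",arm.read_finger_gap(),arm.read_wrist_force())
    q=np.array(arm.read_joint_pos()); j0=q[5]
    for i in range(1,n+1):
        q[5]=j0-dy*i/n; arm.move_j(q.tolist()); f=arm.read_wrist_force(); print(np.round(f,1),round(arm.read_finger_gap(),3),round(arm.read_time(),1))
        if np.linalg.norm(f[:2])>40: print("abort"); break
    arm.move_gripper(.4); arm.movel([*C0,.20],v=.15)
E
python3 - <<'E'
from h import *
for y in(TH+np.pi,TH+np.pi-4.7,TH-4.7+2*np.pi,TH-.35): 
    q=arm.solve_ik([*C0,.129],down(y)); print(y,None if q is None else np.round(q,2))
turn(TH+np.pi,-4.7,6)
arm.move_ptp([.42,.05,.42],down(0.0)); w=arm.snapshot("wrist"); cv2.imwrite("pics/z9.png",w["img"][0:300,:,::-1])
E
```

```text
3.745992653589793 [-0.14  0.49  1.81  0.    0.84 -2.32]
-0.954007346410207 [-0.14  0.49  1.81 -0.    0.84  2.38]
2.187585307179586 [-0.14  0.49  1.81  0.    0.84 -0.76]
0.25440000000000007 [-0.14  0.49  1.81 -0.    0.84  1.17]
gap 0.1360224623307677 [-2.29497131  4.049927    2.63837854]
[-0.6  3.  -0.4] 0.131 111.3
[ 0.8  2.2 -0.5] 0.132 112.1
[0.5 3.5 1.3] 0.135 112.9
[-1.8  1.7  3.7] 0.132 113.7
[1.  4.6 3.5] 0.134 114.5
[1.5 3.9 2.5] 0.133 115.2
```

View pics/z9.png

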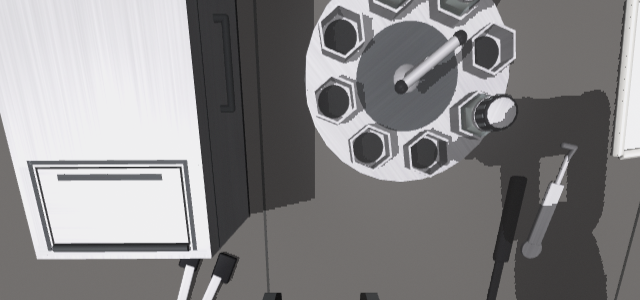

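The bar now lies from (460,37) to (401,88), as expected. Second stroke now, ending past one full turn.

Run:
```python
from h import *
turn(TH-4.7+2*np.pi-np.pi,-2.2,3)
arm.move_ptp([.42,.0,.42],down(0.0)); w=arm.snapshot("wrist"); s=arm.snapshot("scene"); print(arm.read_time())
th=TH-6.9
print([proj(w,[*(C0+r*np.array([np.cos(th),np.sin(th)])),.134]).round() for r in(-.0435,.0435)])
arm.move_ptp([.40,-.25,.40],down(0.0))
s=arm.snapshot("scene")
z=np.vstack([np.hstack([w["img"][0:300,:],np.zeros((300,160,3),np.uint8)]),cv2.resize(s["img"][100:400,200:600],(400,300))[:, :].repeat(1,0) if 0 else np.hstack([s["img"][100:400,100:640],np.zeros((300,260,3),np.uint8)])])
cv2.imwrite("pics/z10.png",z[:,:,::-1])
```

```text
gap 0.13795475821409217 [1.03280369 1.15982153 3.5506228 ]Traceback (most recent call last):
  File "<stdin>", line 2, in <module>
  File "h.py", line 56, in turn
    q[5]=j0-dy*i/n; arm.move_j(q.tolist()); f=arm.read_wrist_force(); print(np.round(f,1),round(arm.read_finger_gap(),3),round(arm.read_time(),1))
                    ~~~~~~~~~~^^^^^^^^^^^^
cell.IKError: the arm cannot take that pose within its joint ranges
```

I passed the wrong start yaw; it should be TH-4.7+2π. The arm refused the move and is still gripping the bar, so I'll release and redo the stroke.

Run:
```python
from h import *
arm.move_gripper(.4); arm.movel([*C0,.20],v=.15)
turn(TH-4.7+2*np.pi,-2.2,3)
arm.move_ptp([.42,.0,.42],down(0.0)); w=arm.snapshot("wrist"); print(arm.read_time())
th=TH-6.9
print([proj(w,[*(C0+r*np.array([np.cos(th),np.sin(th)])),.134]).round() for r in(-.0435,.0435)])
arm.move_ptp([.40,-.25,.40],down(0.0))
s=arm.snapshot("scene")
z=np.vstack([w["img"][0:290,:],np.hstack([s["img"][100:400,100:640],np.zeros((300,100,3),np.uint8)])])
cv2.imwrite("pics/z10.png",z[:,:,::-1])
```

```text
gap 0.1392821067116583 [-0.04490716  1.48957983  3.01375432]
[-4.6 -6.3  3.3] 0.138 125.6
[-6.9  1.1  7.2] 0.134 126.4
[1.3 5.4 0.2] 0.135 127.1
129.1917
[array([383., 105.]), array([388.,  16.])]
```

View pics/z10.png

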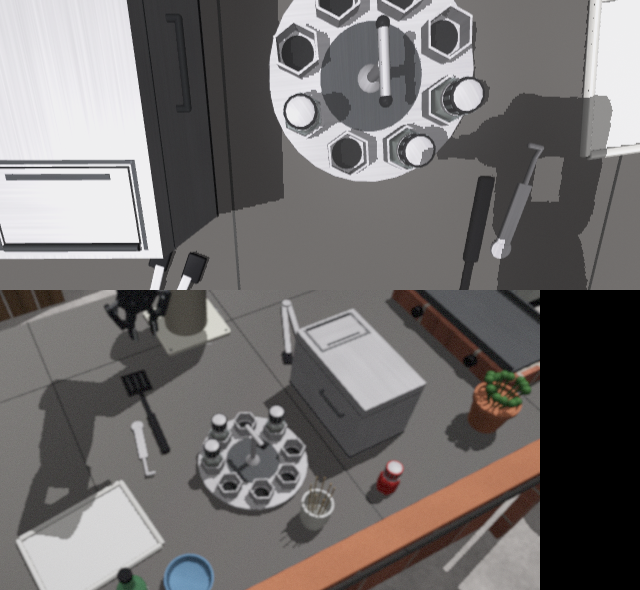

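The bar ends are at (384,20) and (386,100), within about 5° of the 6.9 rad commanded, so it has gone past a full turn. The three firm jars are standing in their cups, the flap is shut and the other things on the ledge haven't moved. I'm handing the job in.

```bash
python3 -c "
from h import *
print(arm.read_time(),arm.close_job())"
```

```text
the job is handed in; nothing more can be done
130.2333 None
```

I rocked all six jar heads, pushed the three loose jars through the bin flap, left the three firm ones in their cups, turned the carousel about 1.1 turns clockwise, saw the flap shut, and handed the job in at 130 s.

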